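# Shim the rocking eyelet press

## Robot

A 6-joint arm with a two-finger parallel gripper is mounted at the origin on the work surface. World frame = base frame: x ahead of the robot, y to its left, z up, the work surface at z = 0. Lengths are in m, angles in degrees, forces in N, time in s.
With the tool pointing down it reaches from about 0.35 to 0.875 m from the base axis. Payload 4.2 kg.
Tool frame: the origin (TCP) lies on the centre line of the jaws, within the pads' length; the fingertips stand 22 mm ahead of it and the grasp point (between the pads) lies 3 mm ahead of it (r.tcp_to_tips is the distance from the TCP to the fingertips, in m); z points along the fingers, y is the line along which they close (so a half turn about z gives the same grasp; the last joint's range is limited). The gripper opens to 87 mm and grips with 3 to 60 N. Pads are 19 mm wide; open, the fingers measure 117 mm over their backs; the gripper's body (75 mm by 190 mm) begins 51 mm behind the grasp point.
Start: joints at [-57.548, 22.042, 0.453, 0, -68.411, -14.817], TCP at [0.189, -0.596, 0.245] pointing down, gripper open.
Joint ranges: [-179.83, 179.83], [-69.29, 118.12], [-61.27, 80.66], [-181.25, 117.63], [-171.15, -9.14], [-177.46, 177.46]. Speed limits (degrees/s): [159.86, 159.86, 180, 180, 180, 180].

## Interface

Orientations are given as a 3x3 rotation matrix whose columns are the frame's x, y, z axes.
In Python, from station import r gives the robot as it stands.
- The arm moves only by the tool apply_moves, never from a script. Its argument "plan" is a list of rows, each an object with "grip": the opening, from 0 (shut) to 1 (fully open); "offset": the shift along the tool's x, y, z in cm, a list of three; "spin": the turn about the tool's z in rad. A call has 1 to 5 rows; each row is the pose to reach, as a shift and turn from the pose commanded when the call began, along the tool's axes at that moment; what a row does not reach only later rows make up. A row lasts 1/10 s, in which the tool goes at most 50 mm and 8.59 degrees, less where a joint would pass 70% of its speed; a pose out of reach is approached as far as the arm can. A call with a gripper value outside its range is refused whole. The fingers move at their own pace and stop on an object; the grip force is fixed at half the most. Time passes only in rows, so rows that repeat a pose let the fingers close. It gives the time, the measured TCP pose, the force, the opening and the grip force at its end, in the units of the state.
- r.sense(): the state, without advancing time (a new reading comes with each control period).
- r.capture(name): name is "side" or "top"; returns a dict with "img" (420x560x3 uint8, blue, green, red), "depth" (420x560 float32, m along the optical axis (not along the pixel's ray), 0 where there is no reading), "mtx" (3x3 intrinsics, pixels), "R" (3x3) and "t" (3): a world point X has camera coordinates R X + t. Camera axes: x right, y down, z forward; pixel columns grow to the right and rows downward; lengths in m; the calibration is good to about 2 mm. A picture is of the moment at which its call begins.
- r.finish_job(): hands the job in; it is judged then, once.
The state is a dict: "time_s": time; "joints": joint angles; "joint_velocities": joint speeds; "effort": joint torques, N m; "tcp_pos": TCP position; "ee_rot": TCP orientation; "wrist_force": force on the tool from outside, world axes, zero at the start; "moment": the same for the moment, N m; "gripper_width": opening from 0.0 (shut) to 1.0 (fully open); "gripper_force": force on a finger pad.
Only numpy, scipy, OpenCV 4.12 (cv2) and the standard library are available. Lean on these libraries where they do the work, as an engineer would, in place of code of your own. Each camera call takes 0.05 s, during which the arm holds its last target. There are 200 camera calls.

## Task

The green hand press rocks on the bench because the rubber foot at its front corner on the side away from the robot is worn short. Push the black rubber wedge along the bench, thin end first, in under that foot until it is snug and the press no longer rocks, without picking the wedge up, shoving the press along or jacking it up. Then press down firmly with the fingertips on the top of the base plate's corner above that foot to check that it stands firm, and leave everything else on the bench where it is.

Things in the scene. Friction and masses are not known exactly. Their poses are not given: they have to be found in the camera images.
- press: Green cast-iron hand press, about 5 kg, 340 mm tall. Origin: on the bench under its base centre; its front is its own -x (roughly world +y), its +y points away from the robot. Base plate 240 (x) x 140 (y) mm, 16 to 32 mm above the bench, on round rubber feet at x +-100, y +-55 mm: three 16 mm high carry it, the one at x -100, y +55 is worn and hangs clear. 3 to 4 N down on that corner rocks it.
- worn_foot: The worn rubber foot under the press, 28 mm across; origin at the centre of its flat underside, which hangs 4 to 7 mm above the bench (differs from start to start); axes as the press. The plate's front edge stands 6 mm out beyond its front rim.
- foot_rim (a point): Foremost point of the worn foot's lower rim, 14 mm from the foot's centre towards the press's -x, at the height of its underside; axes as the press. The wedge's slope bears here.
- press_corner (a point): Point on the top face of the base plate straight above the worn foot, 32 mm above the bench, 20 mm behind the plate's front edge, 15 mm in from its side; axes as the press. The front 85 mm of the plate is open from above; behind that stand die, ram, head (192 mm up) and column, and a lever on the press's -y side.
- wedge: Loose wedge of hard black rubber, 120 (x) x 42 (y) mm, 85 g, flat underside. Origin: centre of its underside, +x to the thin end. Its height falls evenly from 16 mm at the thick end (x -60 mm, an upright flat face) to 2 mm at the thin end (x +60). It starts in front of the worn foot, pointing at it to about 0.2 rad, thin end 25 to 95 mm from the foot's rim.
- wedge_nose (a point): Middle of the wedge's thin edge, on its underside; axes as the wedge. The wedge slides freely until its slope meets the foot's rim, the nose being 17 to 44 mm past that rim; from there the resistance grows over a few mm: 3 to 12 N of push is snug, about 20 N begins to lift the press. It stays where it is left.
- wedge_slope (a point): Middle of the wedge's sloping top face, 9 mm above its underside at its centre; its own z stands square to the slope (0.116 rad from the wedge's z, leaning to the thin end), so z = 0 is the slope's surface.
- heel_block: Bystander: flat black rubber heel block 66 x 60 x 24 mm (no slope), tan on top, loose, on the robot's side of the wedge; origin under its centre.
- polish_tin: Bystander: round flat steel tin, 80 mm across, 26 mm high, loose, on the far side of the wedge; origin under its centre.
- hammer: Bystander: cobbler's hammer lying along its x, 230 mm long, 28 mm high, loose; origin on the bench under the middle.
- tack_tray: Bystander: open wooden tray 150 x 110 x 35 mm with four compartments, loose; origin under its centre.
- glue_can: Bystander: round steel can with a paper label, 70 mm across, 105 mm high, loose; origin under its centre.
- shoe_brush: Bystander: wooden shoe brush lying bristles down, 150 x 48 x 47 mm, loose; origin under its centre.
There are look-alikes about, which are no part of the job. What is shaped like the wedge but blue or turquoise is not meant.

How it is judged:
By the outcome, as a careful person would: the job done as asked, in the order asked, and still so for the second after the job is handed in, with the robot touching nothing.
It also fails if it takes over 61 s, if anything falls off the work surface, if the arm or the gripper's body presses on something with over 40 N, if the wrist force passes 120 N, or if a joint passes its speed limit or range.

## Working session

There is one attempt and no reset: what is moved stays moved. The work goes in short steps, Python scripts to look and compute and a tool call to move; the robot and the scene stay as the last step left them, time stands still between calls to the robot, and variables do not carry over. Pictures are saved under pics/ and viewed, at most 10 in all, crops included, and the job is handed in when it is done.

Besides the shell and the picture viewer there is one more tool, called as name(argument=value, ...), one argument or row to a line, values as JSON. apply_moves: Moves the arm, as the interface text tells. Its arguments: {"type":"object","properties":{"plan":{"type":"array"}},"required":["plan"]}

```bash
mkdir -p pics; ls; python3 - <<'E'
from station import r
import cv2,numpy as np
for n in("top","side"):
    c=r.capture(n); cv2.imwrite(f"pics/{n}0.png",c["img"]); np.savez(f"{n}0.npz",**c)
    print(n,c["mtx"].round(1).tolist(),c["R"].round(3).tolist(),c["t"].round(3).tolist())
s=r.sense();print(s["tcp_pos"],s["ee_rot"],s["wrist_force"],s["time_s"],r.tcp_to_tips)
E
```

```text
pics
top [[484.2, 0.0, 275.3], [0.0, 484.2, 207.5], [0.0, 0.0, 1.0]] [[-0.017, -1.0, 0.007], [-0.998, 0.017, -0.053], [0.053, -0.008, -0.999]] [0.135, 0.511, 1.334]
side [[412.4, 0.0, 286.6], [0.0, 412.4, 206.5], [0.0, 0.0, 1.0]] [[-0.915, -0.404, 0.011], [-0.302, 0.666, -0.682], [0.268, -0.627, -0.731]] [0.516, 0.141, 0.847]
[ 0.18923369 -0.59515232  0.24358535] [[-9.53051008e-01 -3.02809134e-01 -6.35825039e-04]
 [-3.02809794e-01  9.53049348e-01  1.78006370e-03]
 [ 6.69530909e-05  1.88902555e-03 -9.99998214e-01]] [0.29011555 0.11692498 0.03416002] 0.1 0.022
```

View pics/top0.png

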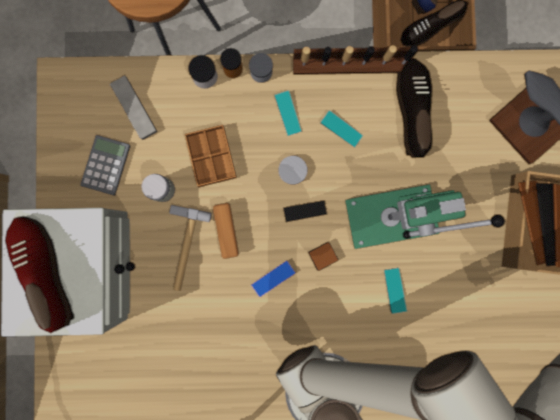

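View pics/side0.png

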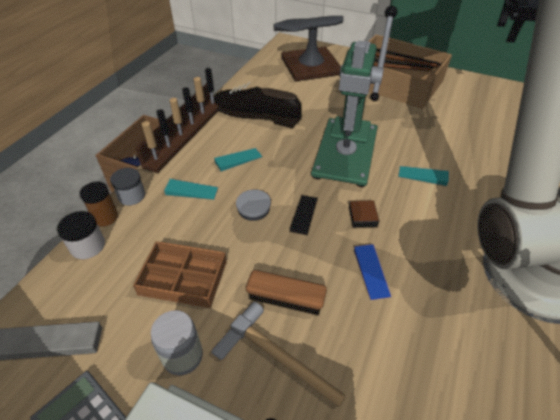

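The top view shows the black wedge at about (305,211), with the press's green base plate to its right. The plate's far front corner is at about (347,199), the tin at (293,169) and the heel block at (323,256). In the side view the wedge is at (304,214) and the plate's front edge runs from (313,177) to (368,186). Next I'll measure these.

```bash
cat > h.py <<'E'
import numpy as np,cv2
def pts(c,m):
    v,u=np.nonzero(m&(c["depth"]>0)); d=c["depth"][v,u]
    P=np.linalg.inv(c["mtx"])@np.vstack([u*d,v*d,d])
    return (c["R"].T@(P-c["t"][:,None])).T
def comp(m,seed):
    n,l=cv2.connectedComponents(m.astype(np.uint8)); ys,xs=np.nonzero(l)
    i=np.argmin((xs-seed[0])**2+(ys-seed[1])**2); return l==l[ys[i],xs[i]]
def rect(P):
    (c,s,a)=cv2.minAreaRect(P[:,:2].astype(np.float32)*1000); return np.round(c,1),np.round(s,1),round(a,2)
def black(c): return c["img"].max(2)<60
def green(c):
    h=cv2.cvtColor(c["img"],cv2.COLOR_BGR2HSV); return (h[...,0]>60)&(h[...,0]<88)&(h[...,1]>80)&(h[...,2]<150)
E
python3 - <<'E'
from h import *
for n,w,g in(("top",(305,211),(360,215)),("side",(304,214),(335,160))):
    c=np.load(n+"0.npz")
    P=pts(c,comp(black(c),w)); print(n,"wedge",len(P),rect(P),np.percentile(P[:,2],[2,50,98]).round(4))
    # ends heights
    k=P[:,1].argsort(); print(P[k[:15]].mean(0).round(4),P[k[-15:]].mean(0).round(4))
    Q=pts(c,comp(green(c),g)); Q=Q[(Q[:,2]>.02)&(Q[:,2]<.045)]; print("plate",len(Q),rect(Q),np.median(Q[:,2]).round(4))
    print(cv2.boxPoints(cv2.minAreaRect(Q[:,:2].astype(np.float32))).round(4).tolist())
    A=pts(c,np.ones(c["depth"].shape,bool)); B=A[(abs(A[:,0]-.52)<.12)&(abs(A[:,1]-.42)<.0)] if 0 else A
    for nm,x,y in():pass
E
```

```text
top wedge 532 (array([503.5,  43.3]), array([ 36.6, 114.8]), 10.01) [0.0003 0.0094 0.0181]
[ 0.5063 -0.0114  0.0041] [0.4975 0.0991 0.0151]
plate 2307 (array([ 483.4, -193.8]), array([134.1, 234.6]), 9.46) 0.0317
[[0.39800000190734863, -0.08910000324249268], [0.436599999666214, -0.320499986410141], [0.5687999725341797, -0.2985000014305115], [0.5302000045776367, -0.06700000166893005]]
side wedge 633 (array([501.4,  44.9]), array([ 39.7, 121.2]), 10.65) [0.0031 0.0108 0.0179]
[ 0.5065 -0.0115  0.003 ] [0.5053 0.1045 0.0106]
plate 2234 (array([ 480.4, -188.3]), array([131.4, 232. ]), 9.43) 0.0327
[[0.39660000801086426, -0.08460000157356262], [0.43459999561309814, -0.31349998712539673], [0.5641999840736389, -0.2919999957084656], [0.526199996471405, -0.06310000270605087]]
```

```bash
python3 - <<'E'
from h import *
for n in("top","side"):
    c=np.load(n+"0.npz"); A=pts(c,np.ones(c["depth"].shape,bool))
    for z in(.05,.15,.25,.32):
        B=A[(A[:,2]>z)&(A[:,0]>.33)&(A[:,0]<.6)&(A[:,1]>-.5)&(A[:,1]<.02)]
        if len(B): print(n,z,len(B),B.min(0).round(3),B.max(0).round(3))
    # wedge outline fit: thick face points / long axis by PCA
    P=pts(c,comp(black(c),(305,211) if n=="top" else (304,214)))
    w=np.linalg.svd(P[:,:2]-P[:,:2].mean(0),full_matrices=0)[2][0]; print("axis",w*-np.sign(w[1]),P[:,:2].mean(0))
    w=w*-np.sign(w[1]); s=(P[:,:2]-P[:,:2].mean(0))@w; print(s.min(),s.max())
E
```

```text
top 0.05 2750 [ 0.425 -0.359  0.05 ] [ 0.541 -0.161  0.341]
top 0.15 2685 [ 0.425 -0.359  0.152] [ 0.534 -0.161  0.341]
top 0.25 2052 [ 0.44  -0.359  0.25 ] [ 0.531 -0.165  0.341]
top 0.32 165 [ 0.447 -0.359  0.321] [ 0.475 -0.33   0.341]
axis [ 0.1720031  -0.98509641] [0.50331946 0.04435103]
-0.05635336803688847 0.05847447263535444
side 0.05 3085 [ 0.337 -0.5    0.05 ] [ 0.533 -0.16   0.339]
side 0.15 2482 [ 0.422 -0.352  0.15 ] [ 0.533 -0.16   0.339]
side 0.25 1301 [ 0.438 -0.352  0.25 ] [ 0.528 -0.165  0.339]
side 0.32 113 [ 0.445 -0.352  0.32 ] [ 0.474 -0.33   0.339]
axis [ 0.17041564 -0.98537227] [0.49959867 0.0535573 ]
-0.051469234857151464 0.06933854710073614
```

apply_moves(
  plan=[
    {"grip":0,"offset":[0,0,-5],"spin":-0.15},
    {"grip":0,"offset":[0,0,-10],"spin":-0.3},
    {"grip":0,"offset":[0,0,-15],"spin":-0.45},
    {"grip":0,"offset":[0,0,-20],"spin":-0.6},
    {"grip":0,"offset":[0,0,-25],"spin":-0.75},
  ],
)

```text
time_s: 0.6
tcp_pos: [0.1891, -0.595, 0.4964]
ee_rot: [[-0.485, -0.874, 0.0], [-0.874, 0.485, 0.0], [-0.0, 0.0, -1.0]]
wrist_force: [1.2, -1.0, 0.2]
gripper_width: 0.632
gripper_force: 0.0
```

apply_moves(
  plan=[
    {"grip":0,"offset":[-4,0.5,0],"spin":-0.14},
    {"grip":0,"offset":[-8,1,0],"spin":-0.28},
    {"grip":0,"offset":[-12,1.5,0],"spin":-0.42},
    {"grip":0,"offset":[-16,2,0],"spin":-0.55},
    {"grip":0,"offset":[-20,2.6,0],"spin":-0.68},
  ],
)

```text
time_s: 1.1
tcp_pos: [0.2652, -0.407, 0.4939]
ee_rot: [[0.171, -0.985, -0.001], [-0.985, -0.171, 0.001], [-0.001, 0.0, -1.0]]
wrist_force: [1.0, -0.3, -0.4]
gripper_width: 0.171
gripper_force: 0.0
```

apply_moves(
  plan=[
    {"grip":0,"offset":[-4,-2.5,0],"spin":0},
    {"grip":0,"offset":[-8,-5,0],"spin":0},
    {"grip":0,"offset":[-12,-7.5,0],"spin":0},
    {"grip":0,"offset":[-16,-10,0],"spin":0},
    {"grip":0,"offset":[-20,-12.5,0],"spin":0},
  ],
)

```text
time_s: 1.6
tcp_pos: [0.3548, -0.1887, 0.4944]
ee_rot: [[0.166, -0.986, 0.0], [-0.986, -0.166, 0.0], [-0.0, -0.0, -1.0]]
wrist_force: [0.9, -0.1, 0.4]
gripper_width: 0.005
gripper_force: 0.0
```

apply_moves(
  plan=[
    {"grip":0,"offset":[-4,-2.5,0],"spin":0},
    {"grip":0,"offset":[-8,-5,0],"spin":0},
    {"grip":0,"offset":[-12,-7.5,0],"spin":0},
    {"grip":0,"offset":[-16,-10,0],"spin":0},
    {"grip":0,"offset":[-20,-12.5,0],"spin":0},
  ],
)

```text
time_s: 2.1
tcp_pos: [0.4449, 0.0294, 0.4945]
ee_rot: [[0.167, -0.986, 0.0], [-0.986, -0.167, 0.0], [-0.0, -0.0, -1.0]]
wrist_force: [1.2, 0.2, 0.5]
gripper_width: 0.004
gripper_force: 0.0
```

apply_moves(
  plan=[
    {"grip":0,"offset":[-4,-2.5,0],"spin":0},
    {"grip":0,"offset":[-7,-4.5,0],"spin":0},
    {"grip":0,"offset":[-10,-6.2,2],"spin":0},
    {"grip":0,"offset":[-10,-6.2,7],"spin":0},
    {"grip":0,"offset":[-10,-6.2,12],"spin":0},
  ],
)

```text
time_s: 2.6
tcp_pos: [0.4895, 0.1376, 0.3726]
ee_rot: [[0.168, -0.986, 0.0], [-0.986, -0.168, 0.001], [-0.001, -0.0, -1.0]]
wrist_force: [-0.2, 0.5, -0.5]
gripper_width: 0.008
gripper_force: 0.0
```

apply_moves(
  plan=[
    {"grip":0,"offset":[0,0,5],"spin":0},
    {"grip":0,"offset":[0,0,10],"spin":0},
    {"grip":0,"offset":[0,0,15],"spin":0},
    {"grip":0,"offset":[0,0,20],"spin":0},
    {"grip":0,"offset":[0,0,25],"spin":0},
  ],
)

```text
time_s: 3.1
tcp_pos: [0.489, 0.1361, 0.1228]
ee_rot: [[0.166, -0.986, 0.0], [-0.986, -0.166, 0.0], [-0.0, -0.0, -1.0]]
wrist_force: [1.1, 0.5, -0.0]
gripper_width: 0.009
gripper_force: 0.0
```

apply_moves(
  plan=[
    {"grip":0,"offset":[0,0.2,3],"spin":0.025},
    {"grip":0,"offset":[0,0.2,6],"spin":0.025},
    {"grip":0,"offset":[0,0.2,8.5],"spin":0.025},
    {"grip":0,"offset":[0,0.2,9.4],"spin":0.025},
    {"grip":0,"offset":[0,0.2,9.4],"spin":0.025},
  ],
)

```text
time_s: 3.6
tcp_pos: [0.4867, 0.1355, 0.0294]
ee_rot: [[0.142, -0.99, -0.003], [-0.99, -0.142, -0.002], [0.001, 0.003, -1.0]]
wrist_force: [-0.1, -0.4, 0.5]
gripper_width: 0.007
gripper_force: 0.0
```

apply_moves(
  plan=[
    {"grip":0,"offset":[0.5,0,0],"spin":0},
    {"grip":0,"offset":[1,0,0],"spin":0},
    {"grip":0,"offset":[1.5,0,0],"spin":0},
    {"grip":0,"offset":[2,0,0],"spin":0},
    {"grip":0,"offset":[2,0,0],"spin":0},
  ],
)

```text
time_s: 4.1
tcp_pos: [0.4904, 0.1155, 0.031]
ee_rot: [[0.14, -0.99, 0.001], [-0.99, -0.14, 0.0], [-0.0, -0.001, -1.0]]
wrist_force: [-0.5, 0.4, -0.3]
gripper_width: 0.007
gripper_force: 0.0
```

apply_moves(
  plan=[
    {"grip":0,"offset":[0.5,0,0],"spin":0},
    {"grip":0,"offset":[1,0,0],"spin":0},
    {"grip":0,"offset":[1.5,0,0],"spin":0},
    {"grip":0,"offset":[2,0,0],"spin":0},
    {"grip":0,"offset":[2,0,0],"spin":0},
  ],
)

```text
time_s: 4.6
tcp_pos: [0.4928, 0.0956, 0.0304]
ee_rot: [[0.141, -0.99, -0.001], [-0.99, -0.141, -0.0], [0.0, 0.001, -1.0]]
wrist_force: [0.1, -0.9, -0.1]
gripper_width: 0.003
gripper_force: 0.0
```

```bash
python3 - <<'E'
from station import r
from h import *
ims=[]
for n in("top","side"):
    c=r.capture(n); np.savez(n+"1.npz",**c); ims.append(c["img"])
a=cv2.resize(ims[0][150:270,240:400],None,fx=4,fy=4); b=cv2.resize(ims[1][130:280,240:400],None,fx=3.2,fy=3.2)
h=480; cv2.imwrite("pics/b1.png",np.hstack([cv2.resize(a,(400,300)),cv2.resize(b,(400,300),)]))
s=r.sense();print(s["wrist_force"],s["tcp_pos"])
E
```

```text
[-0.53874767 -0.02356705  0.12447059] [0.49282108 0.09596589 0.03035934]
```

View pics/b1.png

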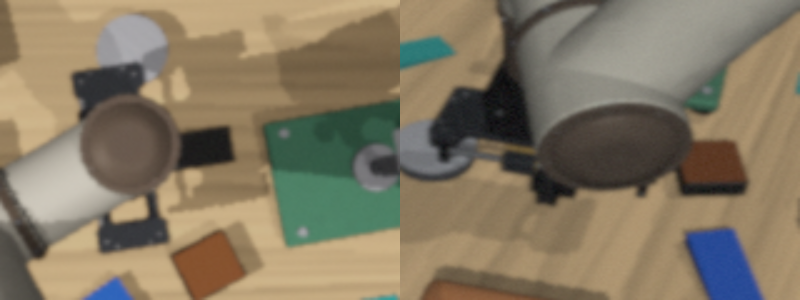

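The crop shows the wedge sitting free in front of the fingers. Its nose is at crop (233,145), about pixel (333,208) in the top view, and it's heading for the plate's far front corner. I'll keep pushing.

apply_moves(
  plan=[
    {"grip":0,"offset":[0.6,0,0],"spin":0},
    {"grip":0,"offset":[1.2,0,0],"spin":0},
    {"grip":0,"offset":[1.8,0,0],"spin":0},
    {"grip":0,"offset":[2.4,0,0],"spin":0},
    {"grip":0,"offset":[2.4,0,0],"spin":0},
  ],
)

```text
time_s: 5.2
tcp_pos: [0.4964, 0.0717, 0.0305]
ee_rot: [[0.14, -0.99, -0.0], [-0.99, -0.14, -0.0], [0.0, 0.0, -1.0]]
wrist_force: [-0.1, 0.2, 1.1]
gripper_width: 0.006
gripper_force: 0.0
```

apply_moves(
  plan=[
    {"grip":0,"offset":[0.5,0,0],"spin":0},
    {"grip":0,"offset":[1,0,0],"spin":0},
    {"grip":0,"offset":[1.5,0,0],"spin":0},
    {"grip":0,"offset":[2,0,0],"spin":0},
    {"grip":0,"offset":[2,0,0],"spin":0},
  ],
)

```text
time_s: 5.7
tcp_pos: [0.4993, 0.0522, 0.0305]
ee_rot: [[0.141, -0.99, -0.0], [-0.99, -0.141, -0.0], [0.0, 0.0, -1.0]]
wrist_force: [0.2, -0.6, 0.5]
gripper_width: 0.004
gripper_force: 0.0
```

```bash
python3 - <<'E'
from station import r
from h import *
ims=[]
for n in("top","side"):
    c=r.capture(n); np.savez(n+"2.npz",**c); ims.append(c["img"])
a=ims[0][150:270,240:400]; b=ims[1][120:270,220:420]
cv2.imwrite("pics/b2.png",np.hstack([cv2.resize(a,(400,300)),cv2.resize(b,(400,300),)]))
f=[]
for i in range(4): s=r.sense();f.append(s["wrist_force"]); r.capture("top")
print(np.mean(f,0),s["tcp_pos"])
E
```

```text
[ 0.12071448 -0.01529475 -0.07248615] [0.49932267 0.05291731 0.03055464]
```

View pics/b2.png

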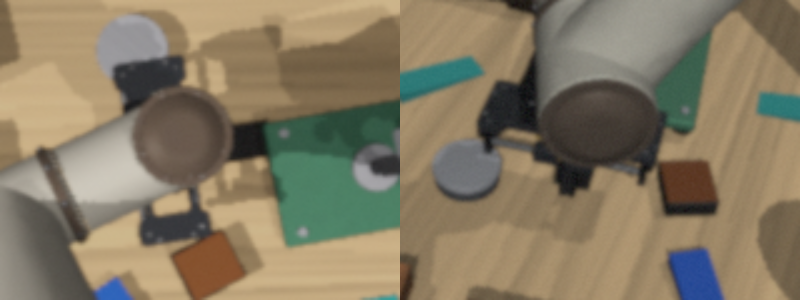

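The wedge's nose is now under the plate at crop (265,140), and the tin and heel block are untouched. I'll check the lateral alignment numerically.

```bash
python3 - <<'E'
from h import *
c=np.load("top2.npz"); c0=np.load("top0.npz")
K=np.linalg.inv(c["mtx"])
def back(u,v,z):
    d=c["R"].T@(K@np.array([u,v,1.])); o=-c["R"].T@c["t"]; return o+d*(z-o[2])/d[2]
a=np.array([.986,.164,0]); f=np.array([-.164,.986,0])
for col in range(335,346,2):
    g=c["img"][185:225,col].max(1).astype(int); rows=np.nonzero(g<60)[0]+185
    if len(rows): 
        for rr in(rows[0]-.5,rows[-1]+.5):
            p=back(col,rr,.006); print(col,rr,p[:2].round(4),(p@a).round(4),end=" | ")
        print()
for nm,cc in(("0",c0),("2",c)):
    Q=pts(cc,comp(green(cc),(360,215))); Q=Q[(Q[:,2]>.02)&(Q[:,2]<.045)]
    s=Q@a; t=Q@f; k=(t>t.max()-.07); print(nm,"front",t.max().round(4),"far edge",s[k].max().round(4),np.percentile(s[k],99),"near",s[k].min().round(4))
E
```

```text
335 199.5 [ 0.533  -0.0417] 0.5187 | 335 213.5 [ 0.4938 -0.0407] 0.4802 | 
337 199.5 [ 0.5329 -0.0473] 0.5177 | 337 212.5 [ 0.4965 -0.0464] 0.4819 | 
339 199.5 [ 0.5329 -0.0529] 0.5167 | 339 212.5 [ 0.4964 -0.052 ] 0.4809 | 
341 198.5 [ 0.5356 -0.0586] 0.5185 | 341 212.5 [ 0.4963 -0.0576] 0.4799 | 
343 198.5 [ 0.5355 -0.0642] 0.5175 | 343 211.5 [ 0.499  -0.0633] 0.4817 | 
345 197.5 [ 0.5382 -0.0698] 0.5192 | 345 211.5 [ 0.4989 -0.0689] 0.4806 | 
0 front -0.1531 far edge 0.5117 0.5101597537380107 near 0.3778
2 front -0.1521 far edge 0.5112 0.509871641955597 near 0.3783
```

apply_moves(
  plan=[
    {"grip":0,"offset":[0.3,0,0],"spin":0},
    {"grip":0,"offset":[0.6,0,0],"spin":0},
    {"grip":0,"offset":[0.8,0,0],"spin":0},
    {"grip":0,"offset":[0.9,0,0],"spin":0},
    {"grip":0,"offset":[0.9,0,0],"spin":0},
  ],
)

```text
time_s: 6.5
tcp_pos: [0.5006, 0.0437, 0.0305]
ee_rot: [[0.141, -0.99, -0.0], [-0.99, -0.141, -0.0], [0.0, 0.0, -1.0]]
wrist_force: [-0.1, -0.4, -0.1]
gripper_width: 0.004
gripper_force: 0.0
```

apply_moves(
  plan=[
    {"grip":0,"offset":[0.1,0,0],"spin":0},
    {"grip":0,"offset":[0.2,0,0],"spin":0},
    {"grip":0,"offset":[0.3,0,0],"spin":0},
    {"grip":0,"offset":[0.3,0,0],"spin":0},
    {"grip":0,"offset":[0.3,0,0],"spin":0},
  ],
)

```text
time_s: 7.0
tcp_pos: [0.501, 0.0409, 0.0305]
ee_rot: [[0.142, -0.99, -0.0], [-0.99, -0.142, -0.0], [0.0, 0.0, -1.0]]
wrist_force: [0.5, -0.0, 0.9]
gripper_width: 0.006
gripper_force: 0.0
```

apply_moves(
  plan=[
    {"grip":0,"offset":[0.1,0,0],"spin":0},
    {"grip":0,"offset":[0.2,0,0],"spin":0},
    {"grip":0,"offset":[0.3,0,0],"spin":0},
    {"grip":0,"offset":[0.3,0,0],"spin":0},
  ],
)

```text
time_s: 7.4
tcp_pos: [0.5015, 0.038, 0.0305]
ee_rot: [[0.141, -0.99, 0.0], [-0.99, -0.141, 0.0], [-0.0, -0.0, -1.0]]
wrist_force: [-0.8, 0.1, -0.7]
gripper_width: 0.002
gripper_force: 0.3
```

apply_moves(
  plan=[
    {"grip":0,"offset":[0.1,0,0],"spin":0},
    {"grip":0,"offset":[0.2,0,0],"spin":0},
    {"grip":0,"offset":[0.2,0,0],"spin":0},
    {"grip":0,"offset":[0.2,0,0],"spin":0},
  ],
)

```text
time_s: 7.8
tcp_pos: [0.5018, 0.0361, 0.0306]
ee_rot: [[0.142, -0.99, 0.0], [-0.99, -0.142, 0.0], [-0.0, -0.0, -1.0]]
wrist_force: [0.0, 2.9, -0.8]
gripper_width: 0.007
gripper_force: 1.3
```

apply_moves(
  plan=[
    {"grip":0,"offset":[0.05,0,0],"spin":0},
    {"grip":0,"offset":[0.1,0,0],"spin":0},
    {"grip":0,"offset":[0.1,0,0],"spin":0},
  ],
)

```text
time_s: 8.1
tcp_pos: [0.502, 0.0352, 0.0306]
ee_rot: [[0.141, -0.99, 0.0], [-0.99, -0.141, 0.0], [-0.0, -0.0, -1.0]]
wrist_force: [-1.2, 4.6, -0.2]
gripper_width: 0.007
gripper_force: 2.1
```

apply_moves(
  plan=[
    {"grip":0,"offset":[0.05,0,0],"spin":0},
    {"grip":0,"offset":[0.1,0,0],"spin":0},
    {"grip":0,"offset":[0.1,0,0],"spin":0},
  ],
)

```text
time_s: 8.4
tcp_pos: [0.5022, 0.0342, 0.0306]
ee_rot: [[0.141, -0.99, 0.0], [-0.99, -0.141, 0.0], [-0.0, -0.0, -1.0]]
wrist_force: [-1.3, 5.6, -0.2]
gripper_width: 0.003
gripper_force: 2.5
```

apply_moves(
  plan=[
    {"grip":0,"offset":[0.05,0,0],"spin":0},
    {"grip":0,"offset":[0.1,0,0],"spin":0},
    {"grip":0,"offset":[0.1,0,0],"spin":0},
    {"grip":0,"offset":[0.1,0,0],"spin":0},
  ],
)

```text
time_s: 8.8
tcp_pos: [0.5024, 0.0335, 0.0306]
ee_rot: [[0.142, -0.99, 0.001], [-0.99, -0.142, 0.001], [-0.001, -0.001, -1.0]]
wrist_force: [-0.6, 5.9, -0.6]
gripper_width: 0.007
gripper_force: 3.0
```

apply_moves(
  plan=[
    {"grip":0,"offset":[0.05,0,0],"spin":0},
    {"grip":0,"offset":[0.08,0,0],"spin":0},
    {"grip":0,"offset":[0.08,0,0],"spin":0},
    {"grip":0,"offset":[0.08,0,0],"spin":0},
  ],
)

```text
time_s: 9.2
tcp_pos: [0.5026, 0.0329, 0.0306]
ee_rot: [[0.142, -0.99, 0.001], [-0.99, -0.142, 0.001], [-0.001, -0.001, -1.0]]
wrist_force: [-0.9, 6.8, -0.8]
gripper_width: 0.007
gripper_force: 3.5
```

apply_moves(
  plan=[
    {"grip":0,"offset":[-0.2,0,0],"spin":0},
    {"grip":0,"offset":[-1,0,0],"spin":0},
    {"grip":0,"offset":[-2.5,0,0],"spin":0},
    {"grip":0,"offset":[-2.5,0,-4],"spin":0},
    {"grip":0,"offset":[-2.5,0,-8],"spin":0},
  ],
)

```text
time_s: 9.7
tcp_pos: [0.4976, 0.0567, 0.1104]
ee_rot: [[0.142, -0.99, -0.004], [-0.99, -0.142, -0.003], [0.002, 0.005, -1.0]]
wrist_force: [0.7, 0.4, 0.2]
gripper_width: 0.007
gripper_force: 0.0
```

apply_moves(
  plan=[
    {"grip":0,"offset":[3,0,-1],"spin":0},
    {"grip":0,"offset":[6,0,-1],"spin":0},
    {"grip":0,"offset":[9,0,-1],"spin":0},
    {"grip":0,"offset":[12,0,-1],"spin":0},
    {"grip":0,"offset":[14.3,0,-1],"spin":0},
  ],
)

```text
time_s: 10.2
tcp_pos: [0.5185, -0.0862, 0.1205]
ee_rot: [[0.141, -0.99, -0.001], [-0.99, -0.141, -0.001], [0.001, 0.001, -1.0]]
wrist_force: [-0.4, 0.5, -0.0]
gripper_width: 0.004
gripper_force: 0.0
```

```bash
python3 - <<'E'
from station import r
from h import *
ims=[]
for n in("top","side"):
    c=r.capture(n); np.savez(n+"3.npz",**c); ims.append(c["img"])
a=ims[0][120:300,240:480]; b=ims[1][20:260,220:500]
cv2.imwrite("pics/b3.png",np.hstack([cv2.resize(a,(400,300)),cv2.resize(b,(400,343))[:300]]))
E
```

```text
(no output)
```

View pics/b3.png

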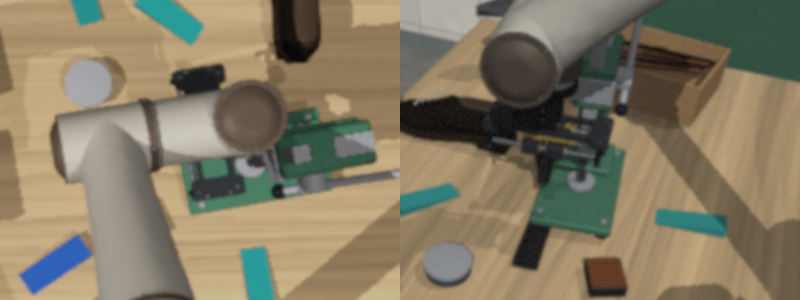

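The side view shows the wedge under the plate's front far corner at crop (533,245). The fingers stand over that corner at crop (545,165), clear of the head and ram, and the tin and heel block haven't moved. Next I'll press down.

apply_moves(
  plan=[
    {"grip":0,"offset":[0,0,2.5],"spin":0},
    {"grip":0,"offset":[0,0,5],"spin":0},
    {"grip":0,"offset":[0,0,6],"spin":0},
    {"grip":0,"offset":[0,0,6.3],"spin":0},
    {"grip":0,"offset":[0,0,6.3],"spin":0},
  ],
)

```text
time_s: 10.8
tcp_pos: [0.5192, -0.0842, 0.0577]
ee_rot: [[0.142, -0.99, -0.0], [-0.99, -0.142, -0.0], [0.0, 0.0, -1.0]]
wrist_force: [0.4, 0.0, 0.6]
gripper_width: 0.008
gripper_force: 0.0
```

apply_moves(
  plan=[
    {"grip":0,"offset":[0,0,0.1],"spin":0},
    {"grip":0,"offset":[0,0,0.2],"spin":0},
    {"grip":0,"offset":[0,0,0.3],"spin":0},
    {"grip":0,"offset":[0,0,0.4],"spin":0},
    {"grip":0,"offset":[0,0,0.4],"spin":0},
  ],
)

```text
time_s: 11.3
tcp_pos: [0.5192, -0.0846, 0.0538]
ee_rot: [[0.142, -0.99, 0.001], [-0.99, -0.142, 0.0], [0.0, -0.001, -1.0]]
wrist_force: [-0.3, 0.5, 1.6]
gripper_width: 0.003
gripper_force: 0.5
```

apply_moves(
  plan=[
    {"grip":0,"offset":[0,0,0.05],"spin":0},
    {"grip":0,"offset":[0,0,0.1],"spin":0},
    {"grip":0,"offset":[0,0,0.1],"spin":0},
  ],
)

```text
time_s: 11.6
tcp_pos: [0.5193, -0.0846, 0.0536]
ee_rot: [[0.142, -0.99, 0.001], [-0.99, -0.142, -0.0], [0.0, -0.001, -1.0]]
wrist_force: [-1.7, 0.6, 7.7]
gripper_width: 0.004
gripper_force: 3.8
```

apply_moves(
  plan=[
    {"grip":0,"offset":[0,0,0.1],"spin":0},
    {"grip":0,"offset":[0,0,0.2],"spin":0},
    {"grip":0,"offset":[0,0,0.2],"spin":0},
    {"grip":0,"offset":[0,0,0.2],"spin":0},
    {"grip":0,"offset":[0,0,0.2],"spin":0},
  ],
)

```text
time_s: 12.1
tcp_pos: [0.5193, -0.0846, 0.0534]
ee_rot: [[0.143, -0.99, 0.001], [-0.99, -0.143, -0.001], [0.001, -0.001, -1.0]]
wrist_force: [-6.2, 2.4, 19.9]
gripper_width: 0.007
gripper_force: 9.7
```

The corner takes 20 N and sinks only about 0.4 mm, so it stands firm. Holding briefly, then retreating and checking.

apply_moves(
  plan=[
    {"grip":0,"offset":[0,0,0],"spin":0},
    {"grip":0,"offset":[0,0,0],"spin":0},
    {"grip":0,"offset":[0,0,0],"spin":0},
    {"grip":0,"offset":[0,0,0],"spin":0},
    {"grip":0,"offset":[0,0,0],"spin":0},
  ],
)

```text
time_s: 12.6
tcp_pos: [0.5193, -0.0846, 0.0534]
ee_rot: [[0.143, -0.99, 0.001], [-0.99, -0.143, -0.001], [0.001, -0.001, -1.0]]
wrist_force: [-6.9, 1.9, 18.4]
gripper_width: 0.002
gripper_force: 9.7
```

apply_moves(
  plan=[
    {"grip":0,"offset":[0,0,-0.3],"spin":0},
    {"grip":0,"offset":[0,0,-1],"spin":0},
    {"grip":0,"offset":[0,0,-3],"spin":0},
    {"grip":0,"offset":[0,0,-6],"spin":0},
    {"grip":0,"offset":[0,0,-8],"spin":0},
  ],
)

```text
time_s: 13.1
tcp_pos: [0.5195, -0.0847, 0.1321]
ee_rot: [[0.142, -0.99, 0.001], [-0.99, -0.142, -0.0], [0.0, -0.001, -1.0]]
wrist_force: [0.5, -1.0, -0.1]
gripper_width: 0.004
gripper_force: 0.0
```

apply_moves(
  plan=[
    {"grip":0,"offset":[-4,0,-3],"spin":0},
    {"grip":0,"offset":[-8,0,-6],"spin":0},
    {"grip":0,"offset":[-12,0,-9],"spin":0},
    {"grip":0,"offset":[-16,0,-12],"spin":0},
    {"grip":0,"offset":[-20,0,-15],"spin":0},
  ],
)

```text
time_s: 13.6
tcp_pos: [0.4899, 0.1147, 0.2819]
ee_rot: [[0.141, -0.99, 0.0], [-0.99, -0.141, 0.0], [-0.0, -0.0, -1.0]]
wrist_force: [1.1, 0.2, -0.2]
gripper_width: 0.004
gripper_force: 0.0
```

```bash
python3 - <<'E'
from station import r
from h import *
ims=[]
for n in("top","side"):
    c=r.capture(n); np.savez(n+"4.npz",**c); ims.append(c["img"])
cv2.imwrite("pics/b4.png",np.hstack([cv2.resize(i,(400,300)) for i in ims]))
c0=np.load("top0.npz"); c=np.load("top4.npz")
a=np.array([.986,.164,0]); f=np.array([-.164,.986,0])
for cc in(c0,c):
    Q=pts(cc,comp(green(cc),(360,215))); Q=Q[(Q[:,2]>.02)&(Q[:,2]<.045)]
    s=Q@a;t=Q@f; print(rect(Q),np.median(Q[:,2]),s.max().round(4),t.max().round(4))
print(r.sense()["wrist_force"])
E
```

```text
(array([ 483.4, -193.8]), array([134.1, 234.6]), 9.46) 0.03168364436811908 0.5119 -0.1531
(array([ 482.9, -191.6]), array([135.2, 233.9]), 8.55) 0.031932250277479875 0.5138 -0.1518
[ 0.79134764 -0.59630514  0.51740489]
```

View pics/b4.png

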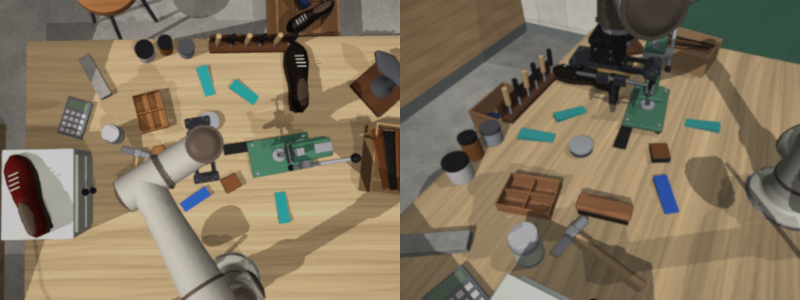

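The press hasn't moved within measurement noise. The wedge is under the corner, the bystanders are where they were, and the arm is clear of everything.

```bash
python3 -c "
from station import r
print(r.finish_job())"
```

```text
the job is handed in; nothing more can be done
None
```

I pushed the black wedge under the worn foot until it was snug at about 7 N. Pressed with about 20 N, the corner stood firm; the press and the other items stayed in place, and the job is handed in.

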